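# Snap the cover back on a fuse box

## Task

Put the loose cover back on the open fuse box: pick it up by its ridge, set it level over the box between the two spring hooks and press it straight down until both hooks have clicked over it and it sits fully home. Press firmly but gently, stop as soon as it bottoms (no more than about 25 N), then let go, and leave the jar, the spanner and the screw tray where they are. The inside of the box stands at a different height each time, so go by feel.

Things in the scene. Friction and masses are not known exactly. Their poses are not given: they have to be found in the camera images.
- fuse_box: Open black fuse box bolted to the bench. Origin: centre of its underside, on the bench; z up. Tray 100 mm (x) by 180 mm (y), walls 26 mm high; bolt ears at opposite corners, 114 mm out along y. In it stands a grey fuse block, 86 x 166 mm; a fuse field 50 x 116 mm, 11 mm high, in the middle of the block's top goes between the cover's skirts.
- box_seat (a point): NOMINAL centre of the block's flat top, the cover's seat, 50 mm above the bench. The real seat, hooks with it, is up to 9 mm higher or lower from box to box (spacers); not in this reading: it must be felt. Home, the cover's underside rests on it, 25 mm below the cover's centre, and the push force, 1 to 3 N just before, rises sharply.
- cover_center (a point): Black cover lying ridge up, 75 to 155 g. Point: its centre, 25 mm above its underside. Long side along y. From below: two skirts 4 mm thick at x = +-32 mm, 12 mm deep; plate 70 (x) x 140 (y) x 14 mm; grip ridge across the middle, 50 (x) x 16 (y) x 24 mm high. Fits either way round, x and y along the fuse box's; its y ends go under the hooks. Play when home: 5 mm in x, 3 mm in y.
- hook_left (a joint): Bend (rad) of the hook at the fuse box's +y end: 0 at rest, outwards positive, 0.1 while the cover passes, 0 after the click. 24 mm wide, inner face at y = 73 mm, 47 mm above the seat, nose 9 mm inwards, sloping on top, flat catch 27.6 mm above the seat. The cover meets the hooks 25 mm above home; both resist with 5 to 11 N at most (18 mm above home), then 1 to 3 N, and click 2 mm before home.
- hook_right (a joint): The same for the equal hook at the fuse box's -y end (y = -73 mm)
- jar_center (a point): white grease jar, 64 mm across, 85 mm high; centre of it. Bystander: leave it alone
- spanner_grip (a point): steel spanner, 150 mm long, lying on the bench; point on its handle. Bystander: leave it alone
- tray_center (a point): steel screw tray 110 x 150 x 35 mm with bolts; its centre. Bystander: leave it alone
There are look-alikes about, which are no part of the job. What is shaped like the fuse_box but green is not meant.

How it is judged:
By the outcome, as a careful person would: the job done as asked, in the order asked, and still so for the second after the job is handed in, with the robot touching nothing.
It also fails if it takes over 61 s, if anything falls off the work surface, if the arm or the gripper's body presses on something with over 40 N, if the wrist force passes 120 N, or if a joint passes its speed limit or range.

## Robot

A 6-joint arm with a two-finger parallel gripper is mounted at the origin on the work surface. World frame = base frame: x ahead of the robot, y to its left, z up, the work surface at z = 0. Lengths are in m, angles in rad, forces in N, time in s.
With the tool pointing down it reaches from about 0.35 to 0.975 m from the base axis. Payload 4.9 kg.
Tool frame: the origin (TCP) lies between the finger pads; the fingertips stand 14 mm ahead of it and the grasp point (between the pads) lies 5 mm behind it; x points along the fingers, z is the direction in which the jaws open and shut, and the axes are right-handed (so a half turn about x gives the same grasp; the last joint's range is limited). The gripper opens to 85 mm and grips with 20 to 120 N. Pads are 22 mm wide; open, the fingers measure 114 mm over their backs; the gripper's body (76 mm by 85 mm) begins 54 mm behind the grasp point. The pads swing forward as they close: fully open they stand 13 mm farther back than shut.
Start: joints at [1.114, 0.053, 1.613, -0, 1.476, -0.119], TCP at [0.207, 0.59, 0.245] pointing down, gripper open.
Joint ranges: [-3.01, 3.01], [-1.01, 2.22], [0.06, 2.58], [-1.02, 4.17], [0.09, 2.62], [-3.14, 3.14]. Speed limits (rad/s): [2.57, 2.57, 3.14, 3.14, 3.14, 3.14].

## Interface

Orientations are given as a rotation vector (axis times angle).
In Python, from workcell import ctrl gives the robot as it stands. The module is installed in compiled form; this text tells all that it offers.
- The arm moves only by the tool apply_moves, never from a script. Its argument "deltas" is a list that holds one entry, the list of rows, each a list of 7 numbers: the shift along the world's x, y, z in cm, then the turn, a rotation vector about the world's x, y, z in rad, then the closure, from 0 (fully open) to 1 (shut). In form: [[[x, y, z, rx, ry, rz, gripper], ...]]. A call has 1 to 10 rows; each row shifts and turns the pose as measured when the row begins; what a row does not reach is not made up. A row lasts 1/10 s, in which the tool goes at most 50 mm and 8.59 degrees, less where a joint would pass 70% of its speed; a pose out of reach is approached as far as the arm can. A call is refused whole if a number of a shift passes 5 or a number of a turn 0.15, either way. A call with a gripper value outside its range is refused whole. The fingers move at their own pace and stop on an object; "squeeze" is the grip in N (left out, the last holds). Time passes only in rows, so rows that do not move let the fingers close. It gives the time, the measured TCP pose, the force and the opening at its end, in the units of the state.
- ctrl.observe(): the state, without advancing time (a new reading comes with each control period).
- ctrl.snapshot(name): name is "side" or "top"; returns a dict with "img" (384x512x3 uint8, red, green, blue), "vertical_fov" (degrees; the focal length in pixels is half the picture's height over the tangent of half this angle, whatever the lens; pixels are square), "cx", "cy" (the principal point, pixels), "rvec" (rotation vector, rad) and "tvec" (3), from world to camera coordinates, as OpenCV has them. Camera axes: x right, y down, z forward; pixel columns grow to the right and rows downward; lengths in m; the calibration is good to about 2 mm. A picture is of the moment at which its call begins. There is no depth.
- ctrl.hand_in(): hands the job in, once; it reports no verdict.
The state is a dict: "clock": time; "joints": joint angles; "joint_vel": joint speeds; "effort": joint torques, N m; "tool_pos": TCP position; "ee_rot": TCP orientation; "contact_force": force on the tool from outside, world axes, zero at the start; "torque": the same for the moment, N m; "gripper_width": opening from 0.0 (shut) to 1.0 (fully open).
Only numpy, scipy, OpenCV 4.12 (cv2) and the standard library are available. Lean on these libraries where they do the work, as an engineer would, in place of code of your own. Each camera call takes 0.05 s, during which the arm holds its last target.

## Working session

There is one attempt and no reset: what is moved stays moved. The work goes in short steps, Python scripts to look and compute and a tool call to move; the robot and the scene stay as the last step left them, time stands still between calls to the robot, and variables do not carry over. Pictures are saved under pics/ and viewed, and the job is handed in when it is done.

Besides the shell and the picture viewer there is one more tool, called after "Call:" by a JSON object that holds its "api" and its "payload", one argument or row to a line. apply_moves: Moves the arm, as the interface text tells. Its arguments: {"type":"object","properties":{"deltas":{"type":"array","items":{"type":"array","items":{"type":"array","items":{"type":"number"}}}},"squeeze":{"type":"number"}},"required":["deltas"]}

```bash
mkdir -p pics
cat > h.py <<'E'
from workcell import ctrl
import numpy as np, cv2
def snap(n,f):
    s=ctrl.snapshot(n); cv2.imwrite('pics/'+f,cv2.cvtColor(s['img'],cv2.COLOR_RGB2BGR)); 
    np.savez('pics/'+f+'.npz',**s); return s
def K(s):
    f=192/np.tan(np.radians(s['vertical_fov'])/2); return np.array([[f,0,s['cx']],[0,f,s['cy']],[0,0,1.]])
def ray(s,uv,z):
    R=cv2.Rodrigues(np.array(s['rvec'],float))[0]; t=np.array(s['tvec'],float).ravel()
    d=R.T@np.linalg.solve(K(s),[uv[0],uv[1],1]); c=-R.T@t
    return c+d*(z-c[2])/d[2]
def proj(s,P):
    return cv2.projectPoints(np.array(P,float).reshape(-1,3),np.array(s['rvec'],float),np.array(s['tvec'],float),K(s),None)[0][:,0]
E
python3 - <<'E'
from h import *
for n in('top','side'):
    s=snap(n,n+'1.png'); R=cv2.Rodrigues(np.array(s['rvec'],float))[0]; print(n,s['vertical_fov'],s['cx'],s['cy'],-R.T@np.ravel(s['tvec']))
print(ctrl.observe())
E
```

```text
top 51.715451703203456 252.645503216851 195.57070079579032 [ 0.46507748 -0.1164416   1.07053414]
side 54.60675077852955 254.36055621740596 191.65303691980424 [ 0.30782906 -0.8892964   0.82248806]
{'clock': 0.1, 'joints': array([ 1.11401107e+00,  5.32950131e-02,  1.61415493e+00,  1.27153388e-05,
        1.47598930e+00, -1.19003014e-01]), 'joint_vel': array([ 0.00167722, -0.00103964, -0.00406656, -0.00061631,  0.00142393,
       -0.00113235]), 'effort': array([ 2.33782466e-04, -3.94902313e+01, -3.71362209e+01, -9.46590330e-05,
        3.94469389e-03,  5.43695052e-06]), 'tool_pos': array([0.20688331, 0.58920075, 0.24418439]), 'ee_rot': array([-0.95781945,  1.35194709,  0.95637908]), 'contact_force': array([0.80303138, 0.01446954, 0.34460745]), 'torque': array([-0.00458647,  0.00908716, -0.03722755]), 'gripper_width': 0.9994586719514773}
```

View pics/top1.png

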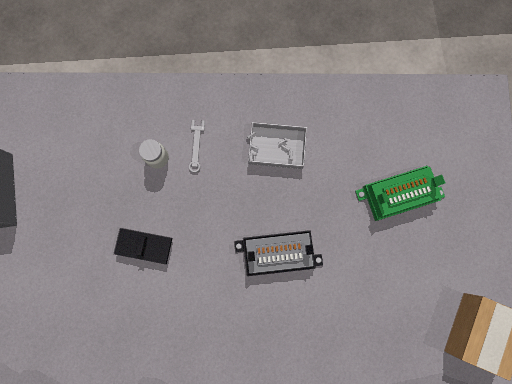

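View pics/side1.png

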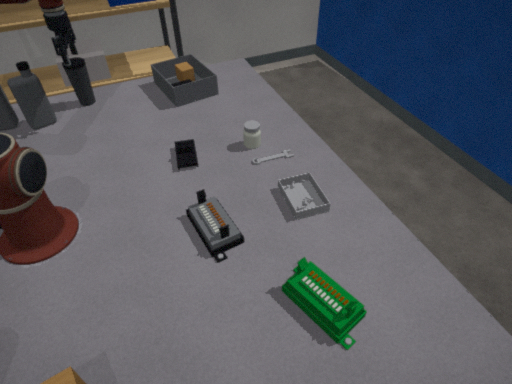

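Top view: the black cover with its ridge is at about (143,246). There are two boxes: a black one at (279,253) and a green one at (403,192). The black one fits the description, since green is excluded. The jar (152,152), spanner (196,147) and tray (277,145) are bystanders. I'll enlarge the cover and the black box to confirm.

Run:
```python
import cv2,numpy as np
a=cv2.imread('pics/top1.png')
b=cv2.resize(a[215:285,105:180],None,fx=5,fy=5,interpolation=cv2.INTER_CUBIC)
c=cv2.resize(a[215:285,230:330],None,fx=4,fy=5*0.8,interpolation=cv2.INTER_CUBIC)
b=cv2.resize(a[215:285,105:180],None,fx=5,fy=5,interpolation=cv2.INTER_CUBIC)
b=cv2.convertScaleAbs(b,alpha=2,beta=20);c=cv2.convertScaleAbs(c,alpha=1.5,beta=20)
o=np.zeros((350,790,3),np.uint8);o[:,:375]=b;o[:280,385:785]=c
cv2.imwrite('pics/crop1.png',o)
s=cv2.imread('pics/side1.png')
b=cv2.resize(s[130:180,160:215],None,fx=6,fy=6,interpolation=cv2.INTER_CUBIC)
c=cv2.resize(s[180:265,175:255],None,fx=5,fy=5,interpolation=cv2.INTER_CUBIC)
o=np.zeros((430,790,3),np.uint8);o[:300,:330]=b;o[:425,340:740]=c
cv2.imwrite('pics/crop2.png',cv2.convertScaleAbs(o,alpha=1.8))
```

```text
(no output)
```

View pics/crop1.png

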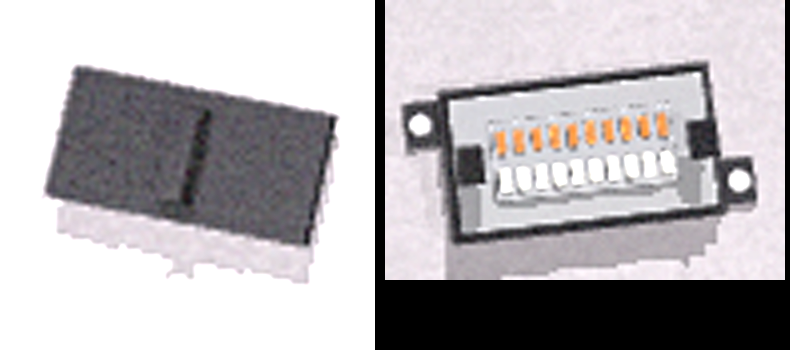

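View pics/crop2.png

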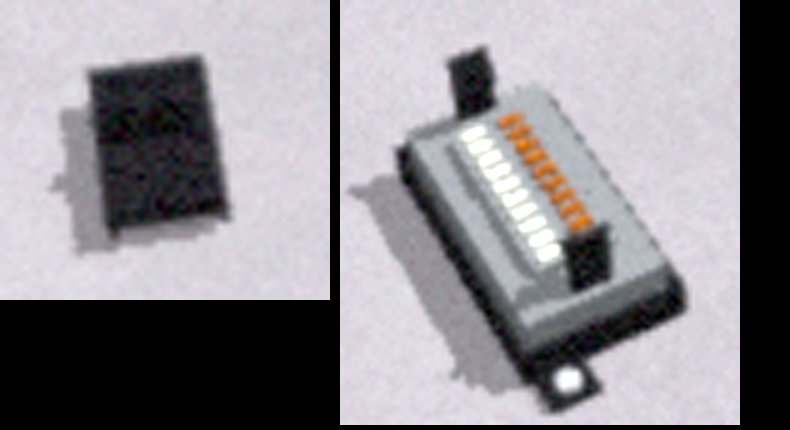

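Confirmed: the cover is ridge up, and the black box has two upright hooks and a grey block. Next I fit the poses with rendered models.

```bash
cat > fit.py <<'E'
from h import *
from scipy.optimize import differential_evolution, minimize
S=4
def load(f):
    d=np.load('pics/'+f+'.npz'); return {k:d[k] if d[k].ndim else float(d[k]) for k in d.files}
def bx(x0,x1,y0,y1,z0,z1): return np.array([[x,y,z] for x in(x0,x1) for y in(y0,y1) for z in(z0,z1)])/1000
def tf(P,x,y,a,z=0):
    c,s=np.cos(a),np.sin(a); return P@np.array([[c,s,0],[-s,c,0],[0,0,1]])+[x,y,z]
def draw(m,s,P,v,o):
    p=(proj(s,P)-o+.5)*S-.5
    cv2.fillConvexPoly(m,np.round(cv2.convexHull(p.astype(np.float32))*16).astype(np.int32),v,shift=4)
def cover(s,q,o,sh,z=0):
    m=np.zeros((sh[0]*S,sh[1]*S),np.float32)
    for b in (bx(-35,35,-70,70,0,26),bx(-25,25,-8,8,26,50)): draw(m,s,tf(b,*q[:3],z),1,o)
    return cv2.resize(m,(sh[1],sh[0]),interpolation=cv2.INTER_AREA)
def fbox(s,q,o,sh):
    m=np.zeros((sh[0]*S,sh[1]*S),np.float32); h=q[3]*1000
    draw(m,s,tf(bx(-50,50,-90,90,0,26),*q[:3]),1,o)
    draw(m,s,tf(bx(-43,43,-83,83,26,h),*q[:3]),0.,o)
    draw(m,s,tf(bx(-25,25,-58,58,h,h+11),*q[:3]),0.,o)
    for g in(1,-1):
        for b in ([73,79,0,47],[64,79,27.6,40]):
            draw(m,s,tf(bx(-12,12,*sorted((g*b[0],g*b[1])),h+b[2],h+b[3]),*q[:3]),1,o)
    return cv2.resize(m,(sh[1],sh[0]),interpolation=cv2.INTER_AREA)
def dark(s,r):
    g=s['img'][r[1]:r[3],r[0]:r[2]].max(2).astype(np.float32)
    return g
E
cat > f1.py <<'E'
from fit import *
T=load('top1.png');Sd=load('side1.png')
def run(fn,regs,x0,sp,masks,th):
    D=[]
    for s,r in regs:
        g=dark(s,r); D.append(np.clip((th-g)/40+.5,0,1))
    def cost(q,use): return sum((np.abs(fn(s,q,np.array(r[:2]),D[i].shape)-D[i])*masks[i]).sum() for i,(s,r) in enumerate(regs) if i in use)
    for use in ((0,),(1,),(0,1)):
        b=[(a-d,a+d) for a,d in zip(x0,sp)]
        r=differential_evolution(cost,b,args=(use,),seed=1,maxiter=60,popsize=12,tol=1e-6)
        print(use,np.round(r.x,4),r.fun)
    return r.x
rg=[(T,(100,215,190,285)),(Sd,(150,125,225,180))]
p=ray(T,(143,246),.026); print(p)
qc=run(cover,rg,[p[0],p[1],-.2],[.03,.03,.4],[1,1],75)
rg=[(T,(225,215,335,290)),(Sd,(170,175,260,270))]
p=ray(T,(280,253),.03);print(p)
ms=[]
for s,r in rg: ms.append(np.ones((r[3]-r[1],r[2]-r[0]),np.float32))
ms[0][:,:243-225]=0; ms[0][:,314-225:]=0; ms[1][245-175:]=0
qb=run(fbox,rg,[p[0],p[1],.1,.05],[.03,.03,.3,.012],ms,75)
# bolts
w=T['img'].min(2)
pts=[]
for c in((239,245),(319,261)):
    r=w[c[1]-4:c[1]+5,c[0]-4:c[0]+5].astype(float); r=np.clip(r-90,0,None); yy,xx=np.mgrid[-4:5,-4:5]
    uv=(c[0]+(r*xx).sum()/r.sum(),c[1]+(r*yy).sum()/r.sum()); pts.append(ray(T,uv,.008)); print(uv,pts[-1])
print('bolt mid',(pts[0]+pts[1])/2, np.linalg.norm(pts[0]-pts[1]))
for s,q,fn,r,n in((T,qc,cover,(100,215,190,285),'a'),(Sd,qc,cover,(150,125,225,180),'b'),(T,qb,fbox,rg[0][1],'c'),(Sd,qb,fbox,rg[1][1],'d')):
    im=cv2.cvtColor(s['img'][r[1]:r[3],r[0]:r[2]],cv2.COLOR_RGB2BGR); im=cv2.resize(im,None,fx=4,fy=4)
    m=cv2.resize(fn(s,q,np.array(r[:2]),(r[3]-r[1],r[2]-r[0])),None,fx=4,fy=4)
    cs,_=cv2.findContours((m>.5).astype(np.uint8),cv2.RETR_LIST,cv2.CHAIN_APPROX_NONE); cv2.drawContours(im,cs,-1,(0,0,255),1); globals()['o'+n]=im
o=np.zeros((600,800,3),np.uint8)
y=0
def put(i,x,y): o[y:y+i.shape[0],x:x+i.shape[1]]=i[:600-y,:800-x]
put(cv2.resize(oa,None,fx=.8,fy=.8),0,0);put(cv2.resize(ob,None,fx=.8,fy=.8),0,300);put(oc,340,0);put(cv2.resize(od,None,fx=.75,fy=.75),400,310)
cv2.imwrite('pics/fit1.png',o)
E
python3 f1.py
```

```text
[0.48453129 0.1661862  0.026     ]
(0,) [ 0.4854  0.168  -0.1885] 61.13749694824219
(1,) [ 0.488   0.1739 -0.1913] 74.5625
(0, 1) [ 0.4861  0.17   -0.1882] 147.75
[ 0.46762082 -0.19152988  0.03      ]
(0,) [ 0.4683 -0.1877  0.115   0.0383] 130.3249969482422
(1,) [ 0.4699 -0.1861  0.1132  0.0408] 337.3125
(0, 1) [ 0.4684 -0.1877  0.1168  0.042 ] 499.26251220703125
(np.float64(238.25060532687652), np.float64(245.67554479418885)) [ 0.48659129 -0.08211654  0.008     ]
(np.float64(319.1271725307334), np.float64(259.8668927511657)) [ 0.45001727 -0.29669044  0.008     ]
bolt mid [ 0.46830428 -0.18940349  0.008     ] 0.21766858820241153
```

View pics/fit1.png

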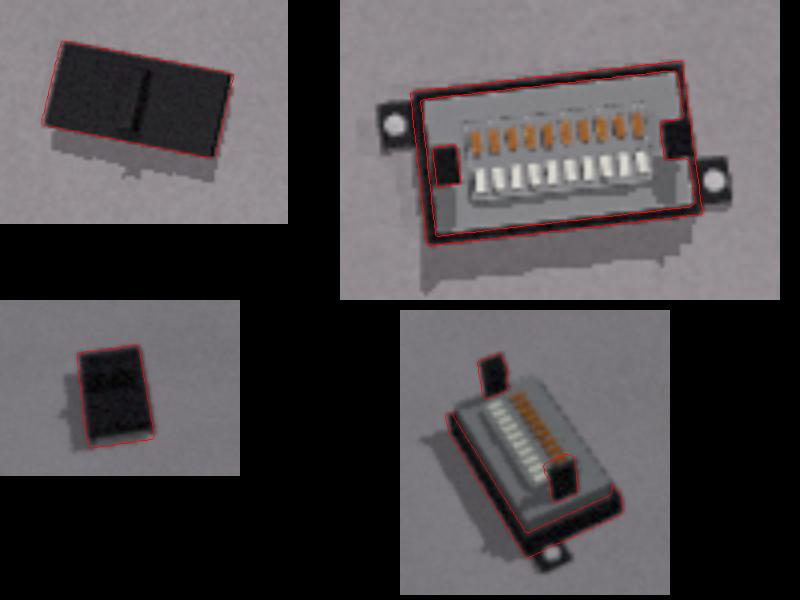

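```bash
sed -i 's/bx(-35,35,-70,70,0,26),/bx(-34,-30,-70,70,0,12),bx(30,34,-70,70,0,12),bx(-35,35,-70,70,12,26),/' fit.py; python3 f1.py | head -4
python3 - <<'E'
from fit import *
# bolts with side view too
for f,cs in(('top1.png',((239,245),(319,261))),('side1.png',((220,256),))):
    T=load(f); w=T['img'].min(2)
    for c in cs:
        print(f,w[c[1]-3:c[1]+4,c[0]-4:c[0]+5].tolist() if 0 else '')
        r=w[c[1]-4:c[1]+5,c[0]-4:c[0]+5].astype(float); r=np.where(r>140,r,0); yy,xx=np.mgrid[-4:5,-4:5]
        uv=(c[0]+(r*xx).sum()/r.sum(),c[1]+(r*yy).sum()/r.sum())
        print(uv,ray(T,uv,.008),ray(T,uv,.014))
o=ctrl.observe(); R=cv2.Rodrigues(o['ee_rot'])[0]; print(R.round(3))
E
```

```text
[0.48453129 0.1661862  0.026     ]
(0,) [ 0.4855  0.1681 -0.1876] 40.212501525878906
(1,) [ 0.4867  0.1668 -0.1933] 50.287498474121094
(0, 1) [ 0.4856  0.1678 -0.1864] 102.23750305175781
top1.png 
(np.float64(238.15433673469389), np.float64(245.6890943877551)) [ 0.48655463 -0.08186071  0.008     ] [ 0.48643335 -0.08205598  0.014     ]
top1.png 
(np.float64(318.81594930023766), np.float64(259.8566147346184)) [ 0.45004143 -0.2958659   0.008     ] [ 0.45012634 -0.29485272  0.014     ]
side1.png 
(np.float64(220.4965156794425), np.float64(255.50174216027875)) [ 0.45247464 -0.29271925  0.008     ] [ 0.4514091  -0.29711399  0.014     ]
[[-0.001 -0.943  0.331]
 [-0.002  0.331  0.943]
 [-1.     0.    -0.002]]
```

Call:
{"api": "apply_moves", "payload": {
  "deltas": [
    [[2.8, -4.2, -0.5, 0, 0, 0.015, 0.3], [2.8, -4.2, -0.5, 0, 0, 0.015, 0.5], [2.8, -4.2, -0.5, 0, 0, 0.015, 0.5], [2.8, -4.2, -0.5, 0, 0, 0.015, 0.5], [2.8, -4.2, -0.5, 0, 0, 0.015, 0.5], [2.8, -4.2, -0.5, 0, 0, 0.015, 0.5], [2.8, -4.2, -0.5, 0, 0, 0.015, 0.5], [2.8, -4.2, -0.5, 0, 0, 0.015, 0.5], [2.8, -4.2, -0.5, 0, 0, 0.015, 0.5], [2.8, -4.2, -0.5, 0, 0, 0.015, 0.5]]
  ],
  "squeeze": 60
}}

```text
clock: 1.1
tool_pos: [0.4774, 0.1727, 0.1903]
ee_rot: [-1.085, 1.289, 1.084]
contact_force: [0.7, -0.3, -0.4]
gripper_width: 0.503
```

```bash
cat > st.py <<'E'
from h import *
import sys
def st():
    o=ctrl.observe(); R=cv2.Rodrigues(o['ee_rot'])[0]
    yaw=np.arctan2(R[1,2],R[0,2])-np.pi/2
    e=np.cross(R[:,0],[0,0,-1]) # rotation to apply to point down
    print('t',round(o['clock'],2),'pos',o['tool_pos'].round(4),'yaw',yaw.round(4),'tiltfix',e.round(4),'F',o['contact_force'].round(2),'M',o['torque'].round(2),'w',round(o['gripper_width'],3))
    return o
if __name__=='__main__': st()
E
python3 st.py
```

```text
t 1.1 pos [0.4774 0.1727 0.1903] yaw -0.1691 tiltfix [ 0.0032 -0.0032  0.    ] F [ 0.66 -0.26 -0.35] M [ 0.04 -0.09  0.06] w 0.503
```

Call:
{"api": "apply_moves", "payload": {
  "deltas": [
    [[0.4, -0.2, -3, 0, 0, -0.01, 0.5], [0.4, -0.2, -3, 0, 0, -0.008, 0.5], [0, 0, -2, 0, 0, 0, 0.5], [0, 0, 0, 0, 0, 0, 0.5], [0, 0, 0, 0, 0, 0, 0.5]]
  ]
}}

```text
clock: 1.6
tool_pos: [0.4879, 0.1612, 0.1069]
ee_rot: [-1.063, 1.303, 1.061]
contact_force: [0.0, 0.1, -0.2]
gripper_width: 0.499
```

```bash
python3 st.py; python3 -c "
from h import *
for n in('top','side'): snap(n,n+'2.png')
a=cv2.imread('pics/top2.png')[190:290,90:200];b=cv2.imread('pics/side2.png')[90:190,130:240]
cv2.imwrite('pics/c2.png',cv2.convertScaleAbs(cv2.resize(np.hstack([a,b]),None,fx=3.6,fy=3.6,interpolation=2),alpha=1.6))"
```

```text
t 1.6 pos [0.4879 0.1612 0.1069] yaw -0.1997 tiltfix [ 0.0047 -0.0039  0.    ] F [ 0.03  0.13 -0.25] M [ 0.06 -0.08 -0.02] w 0.499
```

View pics/c2.png

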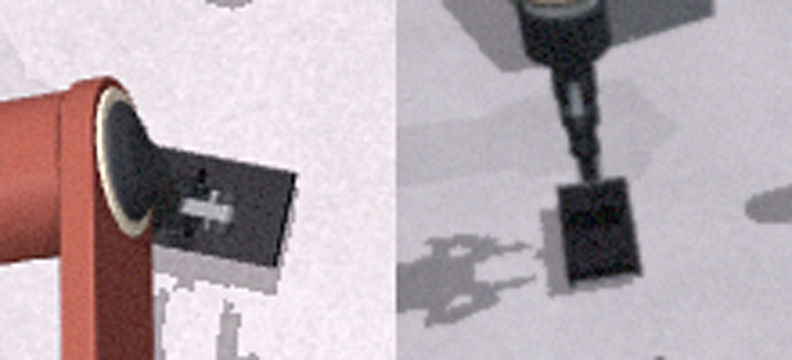

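The picture shows the gripper over the cover, undisturbed. I'll correct the offset and go down.

Call:
{"api": "apply_moves", "payload": {
  "deltas": [
    [[-0.2, 0.6, 0, 0.004, -0.004, 0.012, 0.5], [0, 0, -2, 0, 0, 0, 0.5], [0, 0, -2, 0, 0, 0, 0.5], [0, 0, -1, 0, 0, 0, 0.5], [0, 0, 0, 0, 0, 0, 0.5], [0, 0, 0, 0, 0, 0, 0.5]]
  ]
}}

```text
clock: 2.3
tool_pos: [0.4906, 0.1717, 0.0648]
ee_rot: [-1.078, 1.274, 1.065]
contact_force: [0.4, 0.1, -0.1]
gripper_width: 0.501
```

```bash
python3 st.py
```

```text
t 2.3 pos [0.4906 0.1717 0.0648] yaw -0.1815 tiltfix [-0.004   0.0168  0.    ] F [ 0.43  0.12 -0.1 ] M [-0.02 -0.01 -0.02] w 0.501
```

Call:
{"api": "apply_moves", "payload": {
  "deltas": [
    [[-0.5, -0.35, 0, -0.004, 0.017, -0.006, 0.5], [0, 0, 0, 0, 0, 0, 0.5], [0, 0, 0, 0, 0, 0, 0.5]]
  ]
}}

```text
clock: 2.6
tool_pos: [0.4867, 0.1684, 0.0675]
ee_rot: [-1.071, 1.29, 1.068]
contact_force: [-0.9, -0.2, -1.3]
gripper_width: 0.501
```

```bash
python3 st.py
```

```text
t 2.6 pos [0.4867 0.1684 0.0675] yaw -0.1877 tiltfix [-0.0004  0.0025  0.    ] F [-0.89 -0.25 -1.33] M [0.01 0.01 0.06] w 0.501
```

Call:
{"api": "apply_moves", "payload": {
  "deltas": [
    [[-0.1, 0, -1, 0, 0.002, 0, 0.5], [0, 0, -0.8, 0, 0, 0, 0.5], [0, 0, -0.4, 0, 0, 0, 0.5], [0, 0, 0, 0, 0, 0, 0.5], [0, 0, 0, 0, 0, 0, 0.5]]
  ]
}}

```text
clock: 3.1
tool_pos: [0.4855, 0.1682, 0.0435]
ee_rot: [-1.069, 1.292, 1.07]
contact_force: [0.2, 0.0, 0.2]
gripper_width: 0.498
```

```bash
python3 st.py
```

```text
t 3.1 pos [0.4855 0.1682 0.0435] yaw -0.1881 tiltfix [-0.0004  0.0001  0.    ] F [0.22 0.03 0.18] M [ 0.03 -0.05 -0.01] w 0.498
```

Call:
{"api": "apply_moves", "payload": {
  "deltas": [
    [[0, 0, -0.1, 0, 0, 0, 0.6], [0, 0, 0, 0, 0, 0, 0.7], [0, 0, 0, 0, 0, 0, 0.8], [0, 0, 0, 0, 0, 0, 1], [0, 0, 0, 0, 0, 0, 1], [0, 0, 0, 0, 0, 0, 1], [0, 0, 0, 0, 0, 0, 1]]
  ],
  "squeeze": 80
}}

```text
clock: 3.8
tool_pos: [0.4859, 0.1684, 0.0428]
ee_rot: [-1.07, 1.291, 1.069]
contact_force: [-1.0, -0.5, -0.4]
gripper_width: 0.166
```

```bash
python3 st.py
```

```text
t 3.8 pos [0.4859 0.1684 0.0428] yaw -0.188 tiltfix [-0.0007  0.0011  0.    ] F [-0.96 -0.48 -0.36] M [-0.02 -0.05  0.01] w 0.166
```

Call:
{"api": "apply_moves", "payload": {
  "deltas": [
    [[0, 0, 0, 0, 0, 0, 1], [0, 0, 0, 0, 0, 0, 1], [0, 0, 1, 0, 0, 0, 1], [0, 0, 2, 0, 0, 0, 1], [0, 0, 2, 0, 0, 0, 1], [0, 0, 2, 0, 0, 0, 1], [0, 0, 0, 0, 0, 0, 1], [0, 0, 0, 0, 0, 0, 1]]
  ]
}}

```text
clock: 4.6
tool_pos: [0.4844, 0.168, 0.1161]
ee_rot: [-1.069, 1.293, 1.07]
contact_force: [-0.6, 0.1, -0.7]
gripper_width: 0.17
```

```bash
python3 st.py; python3 -c "
from h import *
for n in('top','side'): snap(n,n+'3.png')
a=cv2.imread('pics/top3.png')[190:290,90:200];b=cv2.imread('pics/side3.png')[90:190,130:240]
cv2.imwrite('pics/c3.png',cv2.convertScaleAbs(cv2.resize(np.hstack([a,b]),None,fx=3.6,fy=3.6,interpolation=2),alpha=1.6))"
```

```text
t 4.6 pos [0.4844 0.168  0.1161] yaw -0.188 tiltfix [-0.0002 -0.0009 -0.    ] F [-0.59  0.14 -0.66] M [-0.04  0.02 -0.01] w 0.17
```

View pics/c3.png

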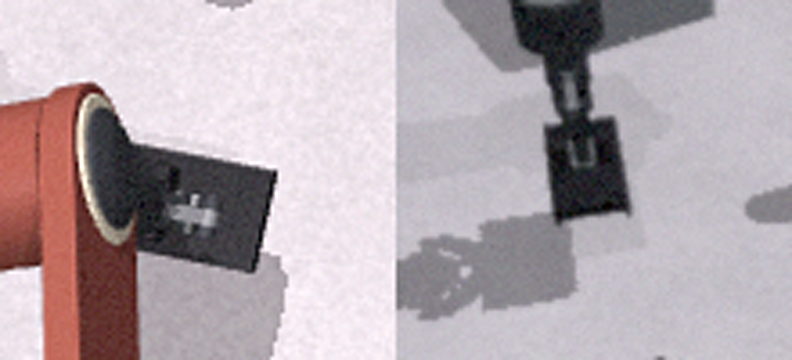

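Cover lifted level, with the skirts visible underneath. Raising it and carrying it to the box.

Call:
{"api": "apply_moves", "payload": {
  "deltas": [
    [[0, 0, 3, 0, 0, 0, 1], [-0.2, -3, 3, 0, 0, 0.03, 1], [-0.2, -4, 1, 0, 0, 0.035, 1], [-0.2, -4, 0, 0, 0, 0.035, 1], [-0.2, -4, 0, 0, 0, 0.035, 1], [-0.2, -4, 0, 0, 0, 0.035, 1], [-0.2, -4, 0, 0, 0, 0.035, 1], [-0.2, -4, 0, 0, 0, 0.035, 1], [-0.2, -3, 0, 0, 0, 0.035, 1], [0, -2, 0, 0, 0, 0, 1]]
  ]
}}

```text
clock: 5.7
tool_pos: [0.4592, -0.1611, 0.1748]
ee_rot: [-1.278, 1.174, 1.302]
contact_force: [-0.0, -0.1, -2.0]
gripper_width: 0.17
```

```bash
python3 st.py
```

```text
t 5.7 pos [ 0.4592 -0.1611  0.1748] yaw 0.1057 tiltfix [ 0.0025 -0.0206  0.    ] F [-0.04 -0.06 -2.05] M [-0.06 -0.01 -0.02] w 0.17
```

Call:
{"api": "apply_moves", "payload": {
  "deltas": [
    [[0.5, -1.2, 0.2, 0.002, -0.015, 0.005, 1], [0.3, -0.8, 0, 0, 0, 0, 1], [0, 0, 0, 0, 0, 0, 1], [0, 0, 0, 0, 0, 0, 1], [0, 0, 0, 0, 0, 0, 1]]
  ]
}}

```text
clock: 6.2
tool_pos: [0.4646, -0.1826, 0.1712]
ee_rot: [-1.277, 1.163, 1.3]
contact_force: [-0.6, 0.6, -0.8]
gripper_width: 0.167
```

```bash
python3 st.py
```

```text
t 6.2 pos [ 0.4646 -0.1826  0.1712] yaw 0.1066 tiltfix [-0.0045 -0.0144 -0.    ] F [-0.59  0.59 -0.84] M [-0.03 -0.06 -0.03] w 0.167
```

Call:
{"api": "apply_moves", "payload": {
  "deltas": [
    [[0.4, -0.55, 0, -0.004, -0.014, 0.009, 1], [0, 0, 0, 0, 0, 0, 1], [0, 0, 0, 0, 0, 0, 1], [0, 0, 0, 0, 0, 0, 1]]
  ]
}}

```text
clock: 6.6
tool_pos: [0.4691, -0.1866, 0.171]
ee_rot: [-1.297, 1.15, 1.296]
contact_force: [-0.5, 0.3, -1.5]
gripper_width: 0.165
```

```bash
python3 st.py; python3 -c "
from h import *
for n in('top','side'): snap(n,n+'4.png')
a=cv2.imread('pics/top4.png')[195:305,220:340];b=cv2.imread('pics/side4.png')[160:270,150:270]
cv2.imwrite('pics/c4.png',cv2.convertScaleAbs(cv2.resize(np.hstack([a,b]),None,fx=3.3,fy=3.3,interpolation=2),alpha=1.6))"
```

```text
t 6.6 pos [ 0.4691 -0.1866  0.171 ] yaw 0.1193 tiltfix [-0.0004  0.0005  0.    ] F [-0.53  0.27 -1.49] M [-0.01  0.07 -0.  ] w 0.165
```

View pics/c4.png

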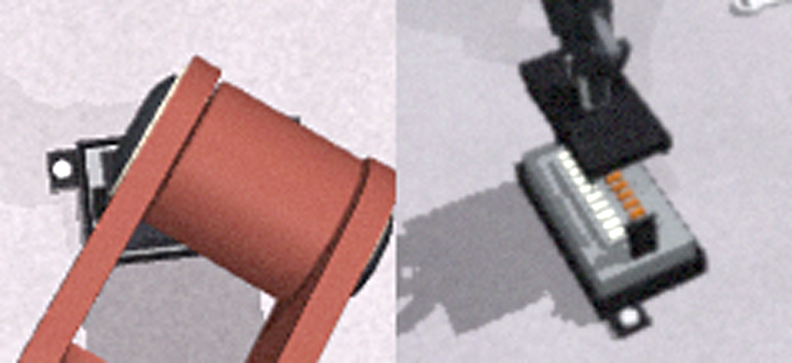

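```bash
cat > f2.py <<'E'
from fit import *
def go(f,r,q0,z,mk,qb=None,nm='x',xo=None):
    s=load(f); g=dark(s,r); D=np.clip((75-g)/40+.5,0,1); m=np.ones_like(D)
    m[mk]=0
    def cost(q): return (np.abs(cover(s,q,np.array(r[:2]),D.shape,z)-D)*m).sum()
    b=[(a-d,a+d) for a,d in zip(q0,(.012,.012,.06))]
    x=differential_evolution(cost,b,seed=1,maxiter=60,popsize=12,tol=1e-6)
    dq=x.x-q0; print(f,'fit-TCP',dq.round(4),x.fun,cost(q0))
    im=cv2.resize(cv2.cvtColor(s['img'][r[1]:r[3],r[0]:r[2]],cv2.COLOR_RGB2BGR),None,fx=4,fy=4)
    for q,c in((q0,(0,255,255)),(x.x,(0,0,255))):
        M=cv2.resize(cover(s,q,np.array(r[:2]),D.shape,z),None,fx=4,fy=4)
        cs,_=cv2.findContours((M>.5).astype(np.uint8),cv2.RETR_LIST,cv2.CHAIN_APPROX_NONE); cv2.drawContours(im,cs,-1,c,1)
    cv2.imwrite('pics/'+nm,im); return im
a=go('top3.png',(100,215,180,285),np.array([.4844,.1680,-.188]),.0733,np.s_[:,:50],nm='o3t.png')
b=go('side3.png',(145,110,215,165),np.array([.4844,.1680,-.188]),.0733,np.s_[:24,:],nm='o3s.png')
c=go('side4.png',(175,165,265,225),np.array([.4691,-.1866,.1193]),.1282,(lambda: np.fromfunction(lambda v,u:((v<22)&(u>15))|((v>42)&(u<40))|(v>50),(60,90)))(),nm='o4s.png')
o=np.zeros((480,680,3),np.uint8);o[:280,:320]=a;o[:220,330:610]=b;o[240:480,320:680]=c;cv2.imwrite('pics/o3.png',o)
E
python3 f2.py
```

```text
top3.png fit-TCP [-0.0013  0.0006  0.0163] 14.862500190734863 17.525002
side3.png fit-TCP [ 0.0032  0.002  -0.0116] 89.41250610351562 112.2625
side4.png fit-TCP [ 0.0014  0.0017 -0.0278] 40.48749923706055 60.4
```

View pics/o3.png

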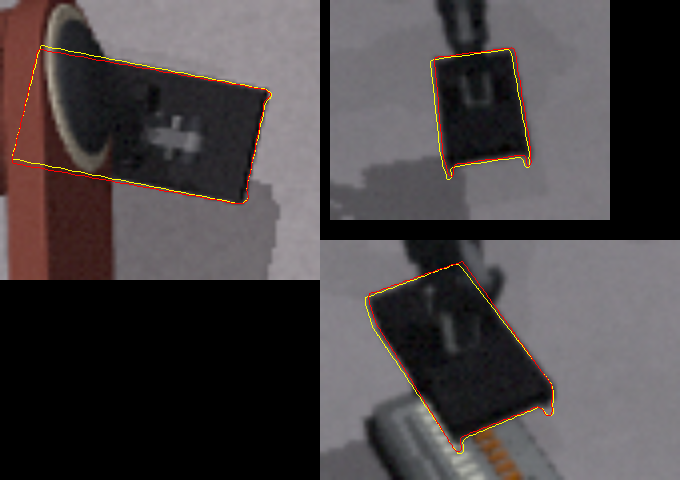

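Call:
{"api": "apply_moves", "payload": {
  "deltas": [
    [[0, -0.13, 0, 0, 0, -0.004, 1], [0, 0, -1.5, 0, 0, 0, 1], [0, 0, -1, 0, 0, 0, 1], [0, 0, -0.5, 0, 0, 0, 1], [0, 0, 0, 0, 0, 0, 1], [0, 0, 0, 0, 0, 0, 1]]
  ]
}}

```text
clock: 7.3
tool_pos: [0.4681, -0.1877, 0.137]
ee_rot: [-1.291, 1.153, 1.295]
contact_force: [0.4, -0.1, -0.6]
gripper_width: 0.172
```

```bash
python3 st.py
```

```text
t 7.3 pos [ 0.4681 -0.1877  0.137 ] yaw 0.1147 tiltfix [-0.0016 -0.0016 -0.    ] F [ 0.42 -0.08 -0.65] M [-0.05  0.    0.  ] w 0.172
```

Call:
{"api": "apply_moves", "payload": {
  "deltas": [
    [[0.05, 0, -0.4, 0, 0, 0, 1], [0, 0, -0.4, 0, 0, 0, 1], [0, 0, -0.4, 0, 0, 0, 1], [0, 0, 0, 0, 0, 0, 1], [0, 0, 0, 0, 0, 0, 1]]
  ],
  "squeeze": 100
}}

```text
clock: 7.8
tool_pos: [0.4692, -0.1879, 0.1246]
ee_rot: [-1.292, 1.152, 1.294]
contact_force: [-0.4, 0.8, -1.6]
gripper_width: 0.162
```

```bash
python3 st.py
```

```text
t 7.8 pos [ 0.4692 -0.1879  0.1246] yaw 0.1148 tiltfix [-0.0009 -0.0004 -0.    ] F [-0.43  0.82 -1.64] M [-0.02  0.   -0.01] w 0.162
```

Call:
{"api": "apply_moves", "payload": {
  "deltas": [
    [[0, 0, -0.4, 0, 0, 0, 1], [0, 0, -0.4, 0, 0, 0, 1], [0, 0, -0.3, 0, 0, 0, 1], [0, 0, 0, 0, 0, 0, 1], [0, 0, 0, 0, 0, 0, 1]]
  ]
}}

```text
clock: 8.3
tool_pos: [0.4693, -0.188, 0.1129]
ee_rot: [-1.293, 1.152, 1.294]
contact_force: [0.9, 0.8, -1.5]
gripper_width: 0.16
```

```bash
python3 st.py
```

```text
t 8.3 pos [ 0.4693 -0.188   0.1129] yaw 0.1148 tiltfix [-0.0007 -0.     -0.    ] F [ 0.91  0.81 -1.52] M [ 0.02 -0.02 -0.01] w 0.16
```

Call:
{"api": "apply_moves", "payload": {
  "deltas": [
    [[0, 0, -0.2, 0, 0, 0, 1], [0, 0, -0.2, 0, 0, 0, 1], [0, 0, 0, 0, 0, 0, 1]]
  ]
}}

```text
clock: 8.6
tool_pos: [0.4696, -0.1881, 0.109]
ee_rot: [-1.293, 1.152, 1.293]
contact_force: [0.0, 1.3, -0.2]
gripper_width: 0.16
```

```bash
python3 st.py
```

```text
t 8.6 pos [ 0.4696 -0.1881  0.109 ] yaw 0.1148 tiltfix [-0.0005  0.0008  0.    ] F [ 0.04  1.34 -0.2 ] M [0.11 0.05 0.02] w 0.16
```

Call:
{"api": "apply_moves", "payload": {
  "deltas": [
    [[0, 0, -0.2, 0, 0, 0, 1], [0, 0, -0.2, 0, 0, 0, 1], [0, 0, 0, 0, 0, 0, 1]]
  ]
}}

```text
clock: 8.9
tool_pos: [0.4706, -0.1885, 0.1064]
ee_rot: [-1.295, 1.151, 1.291]
contact_force: [-0.3, 0.7, -0.7]
gripper_width: 0.16
```

```bash
python3 st.py
```

```text
t 8.9 pos [ 0.4706 -0.1885  0.1064] yaw 0.1148 tiltfix [0.0006 0.0029 0.    ] F [-0.25  0.74 -0.7 ] M [0.13 0.09 0.04] w 0.16
```

Call:
{"api": "apply_moves", "payload": {
  "deltas": [
    [[-0.12, 0.03, -0.2, 0, 0.003, 0, 1], [0, 0, -0.2, 0, 0, 0, 1], [0, 0, 0, 0, 0, 0, 1]]
  ]
}}

```text
clock: 9.2
tool_pos: [0.4709, -0.189, 0.1047]
ee_rot: [-1.297, 1.153, 1.29]
contact_force: [-0.1, 2.6, 0.6]
gripper_width: 0.164
```

```bash
python3 st.py
```

```text
t 9.2 pos [ 0.4709 -0.189   0.1047] yaw 0.1149 tiltfix [0.0028 0.0032 0.    ] F [-0.12  2.64  0.64] M [ 0.16  0.06 -0.04] w 0.164
```

Call:
{"api": "apply_moves", "payload": {
  "deltas": [
    [[0, 0, -0.2, 0, 0, 0, 1], [0, 0, -0.2, 0, 0, 0, 1]]
  ]
}}

```text
clock: 9.4
tool_pos: [0.472, -0.1901, 0.1031]
ee_rot: [-1.3, 1.153, 1.287]
contact_force: [-3.0, 1.7, 9.1]
gripper_width: 0.165
```

```bash
python3 st.py
```

```text
t 9.4 pos [ 0.472  -0.1901  0.1031] yaw 0.1149 tiltfix [0.0057 0.0053 0.    ] F [-3.03  1.72  9.07] M [-0.3   0.53 -0.16] w 0.165
```

Call:
{"api": "apply_moves", "payload": {
  "deltas": [
    [[-0.35, 0.2, 0, 0.006, 0.006, 0, 1], [-0.05, 0, 0, 0, 0, 0, 1]]
  ]
}}

```text
clock: 9.6
tool_pos: [0.4692, -0.1885, 0.1042]
ee_rot: [-1.296, 1.151, 1.291]
contact_force: [-0.3, -0.3, 0.9]
gripper_width: 0.16
```

```bash
python3 st.py
```

```text
t 9.6 pos [ 0.4692 -0.1885  0.1042] yaw 0.1153 tiltfix [0.0009 0.0025 0.    ] F [-0.32 -0.31  0.86] M [ 0.08 -0.01  0.02] w 0.16
```

Call:
{"api": "apply_moves", "payload": {
  "deltas": [
    [[-0.05, 0.05, -0.3, 0.002, 0.003, 0, 1], [-0.1, 0.06, -0.3, 0.002, 0.002, 0, 1]]
  ]
}}

```text
clock: 9.8
tool_pos: [0.4687, -0.1882, 0.0997]
ee_rot: [-1.293, 1.152, 1.294]
contact_force: [0.0, 1.1, 1.7]
gripper_width: 0.161
```

```bash
python3 st.py
```

```text
t 9.8 pos [ 0.4687 -0.1882  0.0997] yaw 0.1154 tiltfix [-0.0008  0.0002  0.    ] F [0.03 1.14 1.65] M [ 0.06 -0.1  -0.04] w 0.161
```

Call:
{"api": "apply_moves", "payload": {
  "deltas": [
    [[0, 0, -0.25, 0.001, 0.001, 0, 1], [0, 0, -0.25, 0, 0, 0, 1]]
  ]
}}

```text
clock: 10.0
tool_pos: [0.468, -0.188, 0.0935]
ee_rot: [-1.291, 1.152, 1.296]
contact_force: [0.5, 0.3, 0.3]
gripper_width: 0.164
```

```bash
python3 st.py
```

```text
t 10.0 pos [ 0.468  -0.188   0.0935] yaw 0.1152 tiltfix [-0.0025 -0.0023 -0.    ] F [0.48 0.32 0.27] M [0.04 0.01 0.04] w 0.164
```

Call:
{"api": "apply_moves", "payload": {
  "deltas": [
    [[0, 0, -0.25, 0.001, 0.001, 0, 1], [0, 0, -0.2, 0, 0, 0, 1]]
  ]
}}

```text
clock: 10.2
tool_pos: [0.4672, -0.1878, 0.0874]
ee_rot: [-1.288, 1.153, 1.299]
contact_force: [0.5, -0.5, -3.2]
gripper_width: 0.155
```

```bash
python3 st.py
```

```text
t 10.2 pos [ 0.4672 -0.1878  0.0874] yaw 0.115 tiltfix [-0.0043 -0.0052 -0.    ] F [ 0.45 -0.46 -3.22] M [-0.02 -0.05  0.01] w 0.155
```

Call:
{"api": "apply_moves", "payload": {
  "deltas": [
    [[0.15, 0, 0, -0.004, -0.005, 0, 1], [0, 0, -0.1, 0, 0, 0, 1]]
  ]
}}

```text
clock: 10.4
tool_pos: [0.4676, -0.1873, 0.0846]
ee_rot: [-1.291, 1.154, 1.296]
contact_force: [-3.2, 2.4, 9.5]
gripper_width: 0.164
```

```bash
python3 st.py
```

```text
t 10.4 pos [ 0.4676 -0.1873  0.0846] yaw 0.115 tiltfix [-0.0014 -0.003  -0.    ] F [-3.24  2.39  9.53] M [0.31 0.34 0.01] w 0.164
```

Call:
{"api": "apply_moves", "payload": {
  "deltas": [
    [[0, 0, -0.1, 0, 0, 0, 1]]
  ]
}}

```text
clock: 10.5
tool_pos: [0.4676, -0.1873, 0.0846]
ee_rot: [-1.29, 1.154, 1.297]
contact_force: [-5.2, 2.6, 12.6]
gripper_width: 0.163
```

```bash
python3 st.py
```

```text
t 10.5 pos [ 0.4676 -0.1873  0.0846] yaw 0.1151 tiltfix [-0.0017 -0.0039 -0.    ] F [-5.17  2.58 12.59] M [0.38 0.79 0.01] w 0.163
```

Call:
{"api": "apply_moves", "payload": {
  "deltas": [
    [[0, 0, -0.1, 0, 0, 0, 1]]
  ]
}}

```text
clock: 10.6
tool_pos: [0.4677, -0.1873, 0.0847]
ee_rot: [-1.29, 1.154, 1.298]
contact_force: [-4.2, 2.1, 6.9]
gripper_width: 0.167
```

```bash
python3 st.py
```

```text
t 10.6 pos [ 0.4677 -0.1873  0.0847] yaw 0.1153 tiltfix [-0.0018 -0.0045 -0.    ] F [-4.2   2.13  6.87] M [0.19 0.45 0.02] w 0.167
```

The push force rises sharply at TCP z = 0.0846. The hooks first touched 25 mm higher and the peak came 18 mm higher, so this fits home. I'll level the tool, press slightly once more, then look.

Call:
{"api": "apply_moves", "payload": {
  "deltas": [
    [[0, 0, -0.2, -0.002, -0.004, 0, 1]]
  ]
}}

```text
clock: 10.7
tool_pos: [0.4677, -0.1873, 0.0846]
ee_rot: [-1.292, 1.153, 1.296]
contact_force: [-9.5, 3.5, 16.5]
gripper_width: 0.163
```

```bash
python3 st.py; python3 -c "
from h import *
for n in('top','side'): snap(n,n+'5.png')
a=cv2.imread('pics/top5.png')[195:305,220:340];b=cv2.imread('pics/side5.png')[170:270,160:270]
cv2.imwrite('pics/c5.png',cv2.convertScaleAbs(cv2.resize(b,None,fx=5.5,fy=5.5,interpolation=2),alpha=2,beta=20))"; python3 st.py
```

```text
t 10.7 pos [ 0.4677 -0.1873  0.0846] yaw 0.1155 tiltfix [-0.0004 -0.002  -0.    ] F [-9.54  3.46 16.55] M [0.73 1.36 0.06] w 0.163
t 10.8 pos [ 0.4676 -0.1873  0.0846] yaw 0.1155 tiltfix [-0.0003 -0.0018 -0.    ] F [-7.22  2.3  12.39] M [ 0.51  0.98 -0.08] w 0.163
```

View pics/c5.png

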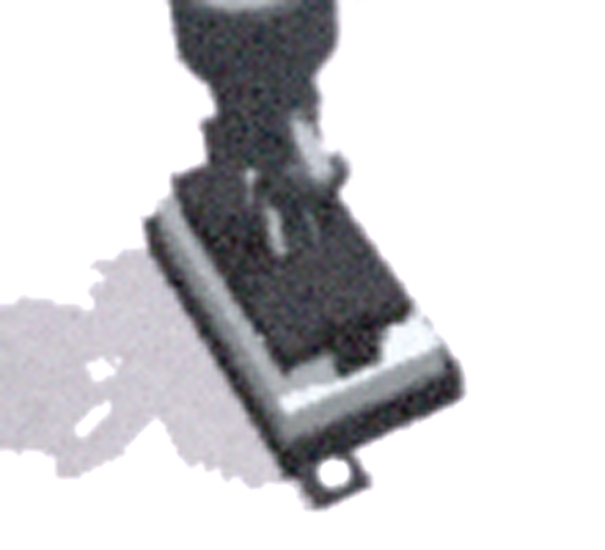

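The cover lies on the grey block between the hooks. Unload, open, and lift.

Call:
{"api": "apply_moves", "payload": {
  "deltas": [
    [[0, 0, 0.03, 0, 0, 0, 1], [0, 0, 0, 0, 0, 0, 1], [0, 0, 0, 0, 0, 0, 0.7], [0, 0, 0, 0, 0, 0, 0.6], [0, 0, 0, 0, 0, 0, 0.55], [0, 0, 0, 0, 0, 0, 0.55]]
  ]
}}

```text
clock: 11.4
tool_pos: [0.4676, -0.1872, 0.0848]
ee_rot: [-1.293, 1.153, 1.295]
contact_force: [-0.2, 0.4, -0.2]
gripper_width: 0.446
```

```bash
python3 st.py
```

```text
t 11.4 pos [ 0.4676 -0.1872  0.0848] yaw 0.1156 tiltfix [-0.0002 -0.0016 -0.    ] F [-0.23  0.43 -0.24] M [-0.03  0.04  0.01] w 0.446
```

Call:
{"api": "apply_moves", "payload": {
  "deltas": [
    [[0, 0, 1, 0, 0, 0, 0.55], [0, 0, 2, 0, 0, 0, 0.55], [0, 0, 3, 0, 0, 0, 0.55], [0, 0, 3, 0, 0, 0, 0.55], [0, 2, 4, 0, 0, 0, 0.55], [0, 4, 2, 0, 0, 0, 0.55], [-1, 4, 1, 0, 0, 0, 0.55], [-1, 4, 0, 0, 0, 0, 0.55], [-1, 4, 0, 0, 0, 0, 0.55], [-1, 4, 0, 0, 0, 0, 0.55]]
  ]
}}

```text
clock: 12.4
tool_pos: [0.4256, 0.0368, 0.2597]
ee_rot: [-1.29, 1.152, 1.28]
contact_force: [0.7, -0.2, 0.0]
gripper_width: 0.45
```

Call:
{"api": "apply_moves", "payload": {
  "deltas": [
    [[-1, 4, 0, 0, 0, 0, 0.55], [-1, 4, 0, 0, 0, 0, 0.55], [0, 3, 0, 0, 0, 0, 0.55], [0, 0, 0, 0, 0, 0, 0.55], [0, 0, 0, 0, 0, 0, 0.55]]
  ]
}}

```text
clock: 12.9
tool_pos: [0.4025, 0.1549, 0.265]
ee_rot: [-1.298, 1.141, 1.28]
contact_force: [0.6, -0.1, 0.1]
gripper_width: 0.452
```

```bash
python3 st.py
cat > f3.py <<'E'
from fit import *
for n in('top','side'): snap(n,n+'6.png')
R=[('top6.png',(225,205,335,295)),('side6.png',(170,170,260,270))]
im=[]
for f,r in R:
    s=load(f); a=cv2.resize(cv2.cvtColor(s['img'][r[1]:r[3],r[0]:r[2]],cv2.COLOR_RGB2BGR),None,fx=4,fy=4,interpolation=cv2.INTER_CUBIC)
    a=cv2.convertScaleAbs(a,alpha=2,beta=20)
    M=cv2.resize(cover(s,(.4684,-.188,.115),np.array(r[:2]),(r[3]-r[1],r[2]-r[0]),.0418),None,fx=4,fy=4)
    cs,_=cv2.findContours((M>.5).astype(np.uint8),cv2.RETR_LIST,cv2.CHAIN_APPROX_NONE); cv2.drawContours(a,cs,-1,(0,0,255),1)
    im.append(a)
o=np.zeros((400,800,3),np.uint8);o[:360,:440]=im[0];o[:400,440:800]=im[1];cv2.imwrite('pics/o6.png',o)
E
python3 f3.py
```

```text
t 12.9 pos [0.4025 0.1549 0.265 ] yaw 0.1126 tiltfix [-0.0024  0.0163  0.    ] F [ 0.64 -0.13  0.13] M [ 0.04  0.02 -0.04] w 0.452
```

View pics/o6.png

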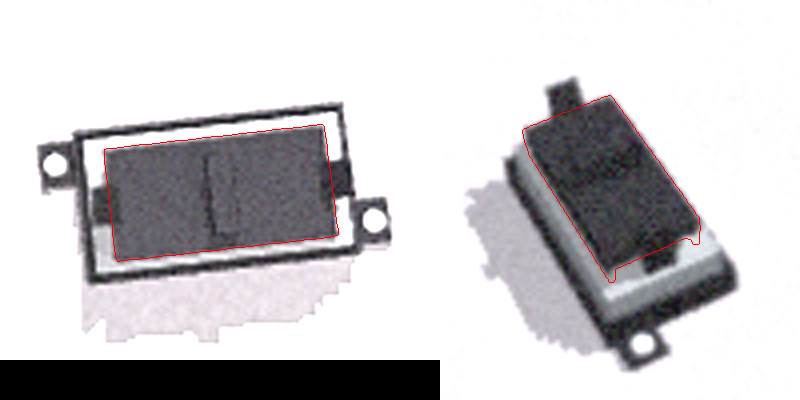

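View pics/top6.png

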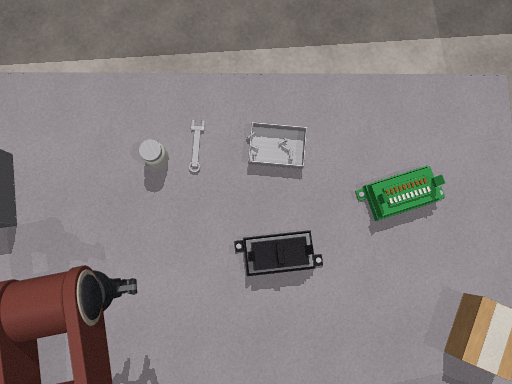

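```bash
cat > f4.py <<'E'
from fit import *
im=[]
for f,r in (('top1.png',(235,225,325,280)),('top6.png',(235,225,325,280)),('side1.png',(180,180,250,260)),('side6.png',(180,180,250,260))):
    s=load(f); a=cv2.cvtColor(s['img'][r[1]:r[3],r[0]:r[2]],cv2.COLOR_RGB2BGR)
    k=4.4 if 'top' in f else 3.7
    a=cv2.resize(a,None,fx=k,fy=k,interpolation=cv2.INTER_CUBIC); im.append(cv2.convertScaleAbs(a,alpha=2.4,beta=0))
o=np.zeros((560,800,3),np.uint8)
for i,(x,y) in zip(im,((0,0),(400,0),(0,255),(400,255))): o[y:y+i.shape[0],x:x+i.shape[1]]=i
cv2.imwrite('pics/o7.png',o)
s=load('side6.png');r=(185,185,250,245); D=np.clip((75-dark(s,r))/40+.5,0,1)
m=np.ones_like(D)
# mask hooks
P=[]
for g in(1,-1):
    mm=np.zeros((D.shape[0]*S,D.shape[1]*S),np.float32); draw(mm,s,tf(bx(-15,15,*sorted((g*60,g*85)),35,95),.4684,-.188,.115),1,np.array(r[:2])); m[cv2.resize(mm,(D.shape[1],D.shape[0]))>0]=0
# mask tray
mm=np.zeros((D.shape[0]*S,D.shape[1]*S),np.float32); draw(mm,s,tf(bx(-47,47,-87,87,26,90),.4684,-.188,.115),1,np.array(r[:2])); m[cv2.resize(mm,(D.shape[1],D.shape[0]))<1]=0
for z in(.038,.0418,.045,.048,.052,.058,.066):
    c=lambda q:(np.abs(cover(s,q,np.array(r[:2]),D.shape,z)-D)*m).sum()
    x=differential_evolution(c,[(.455,.48),(-.2,-.175),(.08,.15)],seed=1,maxiter=40,tol=1e-6); print(z,x.x.round(4),x.fun)
t=load('top6.png');r2=(235,225,325,280);D2=np.clip((75-dark(t,r2))/40+.5,0,1);m2=np.ones_like(D2)
for g in(1,-1):
    mm=np.zeros((D2.shape[0]*S,D2.shape[1]*S),np.float32); draw(mm,t,tf(bx(-15,15,*sorted((g*60,g*85)),35,95),.4684,-.188,.115),1,np.array(r2[:2])); m2[cv2.resize(mm,(D2.shape[1],D2.shape[0]))>0]=0
mm=np.zeros((D2.shape[0]*S,D2.shape[1]*S),np.float32); draw(mm,t,tf(bx(-42,42,-82,82,42,43),.4684,-.188,.115),1,np.array(r2[:2])); m2[cv2.resize(mm,(D2.shape[1],D2.shape[0]))<1]=0
for z in (.035,.0418,.05,.06):
    c=lambda q:(np.abs(cover(t,q,np.array(r2[:2]),D2.shape,z)-D2)*m2).sum()
    x=differential_evolution(c,[(.455,.48),(-.2,-.175),(.08,.15)],seed=1,maxiter=40,tol=1e-6); print('top',z,x.x.round(4),x.fun)
E
python3 f4.py
```

```text
0.038 [ 0.4689 -0.1854  0.1148] 289.1875
0.0418 [ 0.468  -0.1888  0.1168] 287.2624816894531
0.045 [ 0.4671 -0.1928  0.1189] 286.3249816894531
0.048 [ 0.4666 -0.1948  0.116 ] 285.5874938964844
0.052 [ 0.4657 -0.199   0.11  ] 285.8374938964844
0.058 [ 0.4637 -0.2     0.1176] 297.8374938964844
0.066 [ 0.4608 -0.2     0.1197] 342.01251220703125
top 0.035 [ 0.4675 -0.1879  0.1152] 23.375
top 0.0418 [ 0.4674 -0.1872  0.117 ] 27.924999237060547
top 0.05 [ 0.4673 -0.1866  0.1165] 40.4375
top 0.06 [ 0.4674 -0.1859  0.116 ] 63.400001525878906
```

View pics/o7.png

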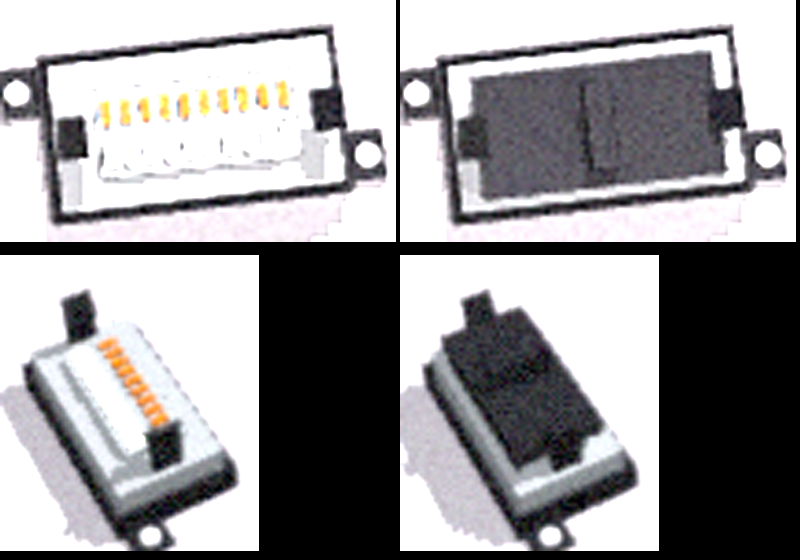

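The after-picture shows both hooks back at their rest positions: the left hook's outer edge is at crop x 58 before and after, the right one's at 343. Their noses lie over the cover ends, and the jar, spanner and tray haven't moved. Handing in.

```bash
python3 -c "
from h import *
a=cv2.imread('pics/top1.png').astype(int);b=cv2.imread('pics/top6.png').astype(int)
print('bystander diff',np.abs(a-b)[115:185,135:310].max(), np.abs(a-b)[115:185,135:310].mean())
print(ctrl.hand_in())"
```

```text
bystander diff 11 2.617578231292517
the job is handed in; nothing more can be done
None
```

I put the cover back on the black fuse box and handed the job in at about 13 s of robot time; `hand_in()` gives no verdict. I gripped it by its ridge, carried it level, pressed it down between the hooks and let go.

**What I felt:** the hooks first touched at a tool height of about 0.109 m. The highest push reading before the hooks gave way was about 9 N, at 0.103 m. The force rose sharply at 0.0846 m, where the cover stopped. That puts the seat about 42 mm above the bench. The largest push reading was about 17 N down, with about 10 N sideways from the arm's own compliance.

**Last checks:**
- **Hooks:** in the top picture both are back at their rest positions, with their noses over the cover's ends.
- **Cover height:** the top-view fit favours a low, seated cover. The side view could not tell its height clearly; its best fits were 3 to 10 mm higher by a negligible margin, and those also put the cover off-centre. For height I relied on the force reading and the top view.
- **Bystanders:** the jar, spanner and tray show no change between the first and last pictures beyond image noise.
- **Robot:** the arm is well clear and touching nothing.

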